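# Sort the toaster's hinge screws by thread hand

## Robot

A 6-joint arm with a two-finger parallel gripper is mounted at the origin on the work surface. World frame = base frame: x ahead of the robot, y to its left, z up, the work surface at z = 0. Lengths are in m, angles in degrees, forces in N, time in s.
With the tool pointing down it reaches from about 0.4 to 0.825 m from the base axis. Payload 7 kg.
Tool frame: the origin (TCP) lies on the centre line of the jaws, within the pads' length; the fingertips stand 19 mm ahead of it and the grasp point (between the pads) is the TCP; z points along the fingers, y is the line along which they close (so a half turn about z gives the same grasp; the last joint's range is limited). The gripper opens to 88 mm and grips with 3 to 60 N. Pads are 19 mm wide; open, the fingers measure 130 mm over their backs; the gripper's body (78 mm by 193 mm) begins 47 mm behind the grasp point.
Start: joints at [86.694, 20.546, 0.682, 0, -70.136, -16.507], TCP at [0.229, 0.635, 0.246] pointing down, gripper open.
Joint ranges: [-176.03, 176.03], [-82.01, 121.73], [-58.28, 71.71], [-173.87, 95.51], [-174.79, -0.11], [-173.66, 173.66]. Speed limits (degrees/s): [136.94, 136.94, 172.46, 180, 180, 180].

## Interface

Orientations are given as [roll, pitch, yaw] about the fixed x, y, z axes, in that order (R = Rz(yaw) Ry(pitch) Rx(roll)).
In Python, from plant import * gives the robot as it stands. The module is installed in compiled form; this text tells all that it offers.
- The arm moves only by the tool play_rows, never from a script. Its argument "deltas" is a list of rows, each a list of 6 numbers: the shift along the world's x, y, z scaled (see below), then the turn, a rotation vector about the world's x, y, z scaled (see below). A call has 1 to 10 rows; each row shifts and turns the commanded pose from where the row before left it; what a row does not reach is not made up. The controller multiplies each number of a shift by 800 mm and each number of a turn by 180 degrees. A row lasts 1/10 s, in which the tool goes at most 50 mm and 8.59 degrees, less where a joint would pass 70% of its speed; a pose out of reach is approached as far as the arm can. A call with a number of a shift or a turn outside -1 to 1 is refused whole. A call with a gripper value outside its range is refused whole. "gripper" is the gripper command: -1 is shut, 1 is fully open, values between are in proportion, set as the call begins (left out, the last holds). The fingers move at their own pace and stop on an object; the grip force is fixed at half the most. Time passes only in rows, so rows that do not move let the fingers close. It gives the time, the measured TCP pose, the force, the opening and the grip force at its end, in the units of the state.
- get_obs(): the state, without advancing time (a new reading comes with each control period).
- snapshot(name): name is "scene" or "top"; returns (picture, depth): 384x512x3 uint8, blue, green, red; 384x512 float32, m along the optical axis (not along the pixel's ray), 0 where there is no reading.
- camera_model(name): a dict with "fx", "fy", "cx", "cy" (pixels), "k1" (the pictures are not rectified: a ray, as slopes to the right and down, at radius r is drawn at 1 + k1 r^2 times it, then the intrinsics apply), "world_to_cam" (4x4, takes a point from world to camera coordinates). Camera axes: x right, y down, z forward; pixel columns grow to the right and rows downward; lengths in m; the calibration is good to about 2 mm. A picture is of the moment at which its call begins. camera_model takes no time and is no camera call.
- close_job(): hands the job in; it is judged then, once.
The state is a dict: "clock": time; "joint_pos": joint angles; "qvel": joint speeds; "tau": joint torques, N m; "tool_pos": TCP position; "orientation": TCP orientation; "force": force on the tool from outside, world axes, zero at the start; "moment": the same for the moment, N m; "opening": finger opening in m; "gripper_force": force on a finger pad.
Only numpy, scipy, OpenCV 4.12 (cv2) and the standard library are available. Lean on these libraries where they do the work, as an engineer would, in place of code of your own. Each camera call takes 0.05 s, during which the arm holds its last target. There are 200 camera calls.

## Task

Three T-handled hinge screws of the arepa toaster stand backed out in square test nuts in the middle of the wooden board; try each one by turning its handle to find its thread hand, and turn it the way it goes in until it is fully home. Slide each nut flat across the board into a side field, wholly past the groove and still on the board: the left field (as the robot sees it) for left-hand screws, which go in anticlockwise seen from above, and the right field for right-hand screws, which go in clockwise. There may be any mix of the two; keep the nuts standing flat and leave the butter keeper, canister and forks where they are.

Things in the scene. Friction and masses are not known exactly. Their poses are not given: they have to be found in the camera images.
- board: Fixed light-wood sorting board, 310 x 470 x 12 mm, lying flat. Origin at the centre of its underside (top face 12 mm above it); its x axis points away from the robot, y to the robot's left. Two dark grooves run along x at y = +75 and -75 mm and divide it into a middle field, a left field (y +75 to +235) and a right field (y -75 to -235).
- nut_1: Loose dark steel square test nut, 60 x 60 x 28 mm, about 0.75 kg, flat in the board's middle field, held only by friction; origin at the centre of its underside, z up. A captive T-handled steel screw stands in its centre (stem 17 mm thick); its handle bar lies along the nut's y axis when the joint reads 0. All three look alike; the hand of each is drawn anew every time and cannot be seen.
- screw_1 (a joint): Turn of the screw in nut_1, rad, anticlockwise from above positive. Starts backed out, near 0. A left-hand screw goes in anticlockwise to its home stop at +1.5; the other way its retaining pin stops it hard by -0.22. A right-hand screw goes in clockwise to -1.5 and is stopped by +0.22. Turning in takes 0.03 N m (friction); the screw sinks too little to see. Forcing a stopped screw drags the nut round.
- handle_1 (a point): End of the handle bar of the screw in nut_1 (the end on the nut's +y side at joint 0), 34 mm from the axis, at the bar's mid-height: 48 mm above the nut's underside. The bar crosses the top of the stem: 68 mm long, 12 mm wide, 12 mm high, its underside 14 mm above the nut's top face.
- nut_2: Loose dark steel square test nut, 60 x 60 x 28 mm, about 0.75 kg, flat in the board's middle field, held only by friction; origin at the centre of its underside, z up. A captive T-handled steel screw stands in its centre (stem 17 mm thick); its handle bar lies along the nut's y axis when the joint reads 0. All three look alike; the hand of each is drawn anew every time and cannot be seen.
- screw_2 (a joint): Turn of the screw in nut_2, rad, anticlockwise from above positive. Starts backed out, near 0. A left-hand screw goes in anticlockwise to its home stop at +1.5; the other way its retaining pin stops it hard by -0.22. A right-hand screw goes in clockwise to -1.5 and is stopped by +0.22. Turning in takes 0.03 N m (friction); the screw sinks too little to see. Forcing a stopped screw drags the nut round.
- handle_2 (a point): End of the handle bar of the screw in nut_2 (the end on the nut's +y side at joint 0), 34 mm from the axis, at the bar's mid-height: 48 mm above the nut's underside. The bar crosses the top of the stem: 68 mm long, 12 mm wide, 12 mm high, its underside 14 mm above the nut's top face.
- nut_3: Loose dark steel square test nut, 60 x 60 x 28 mm, about 0.75 kg, flat in the board's middle field, held only by friction; origin at the centre of its underside, z up. A captive T-handled steel screw stands in its centre (stem 17 mm thick); its handle bar lies along the nut's y axis when the joint reads 0. All three look alike; the hand of each is drawn anew every time and cannot be seen.
- screw_3 (a joint): Turn of the screw in nut_3, rad, anticlockwise from above positive. Starts backed out, near 0. A left-hand screw goes in anticlockwise to its home stop at +1.5; the other way its retaining pin stops it hard by -0.22. A right-hand screw goes in clockwise to -1.5 and is stopped by +0.22. Turning in takes 0.03 N m (friction); the screw sinks too little to see. Forcing a stopped screw drags the nut round.
- handle_3 (a point): End of the handle bar of the screw in nut_3 (the end on the nut's +y side at joint 0), 34 mm from the axis, at the bar's mid-height: 48 mm above the nut's underside. The bar crosses the top of the stem: 68 mm long, 12 mm wide, 12 mm high, its underside 14 mm above the nut's top face.
- butter_keeper: White ceramic butter keeper, 110 mm wide, 97 mm high, standing on the wooden trivet left of the board; origin at the centre of its underside. Not to be disturbed.
- canister: Red plastic canister with a steel snap latch, 102 mm wide, 133 mm high, right of the board; origin at the centre of its underside. Not to be disturbed.
- fork_1: Stainless steel fork, 185 mm long, 4 mm thick, lying beyond the board; origin on its underside near the middle of its length. Not to be disturbed.
- fork_2: Second fork, like the first. Not to be disturbed.
Not all that is in view belongs to the job. What is shaped like the nut_2 but orange is not meant. What is shaped like the nut_3 but red is not meant.

How it is judged:
By the outcome, as a careful person would: the job done as asked, in the order asked, and still so for the second after the job is handed in, with the robot touching nothing.
It also fails if it takes over 72 s, if anything falls off the work surface, if the arm or the gripper's body presses on something with over 40 N, if the wrist force passes 120 N, or if a joint passes its speed limit or range.

## Working session

There is one attempt and no reset: what is moved stays moved. The work goes in short steps, Python scripts to look and compute and a tool call to move; the robot and the scene stay as the last step left them, time stands still between calls to the robot, and variables do not carry over. Pictures are saved under pics/ and viewed, at most 10 in all, crops included, and the job is handed in when it is done.

Besides the shell and the picture viewer there is one more tool, called after "Emit:" by a JSON object that holds its "name" and its "arguments". play_rows: Moves the arm, as the interface text tells. Its arguments: {"type":"object","properties":{"deltas":{"type":"array","items":{"type":"array","items":{"type":"number","minimum":-1,"maximum":1}}},"gripper":{"type":"number"}},"required":["deltas"]}

```bash
mkdir -p pics
cat > h.py <<'E'
from plant import *
import numpy as np, cv2
def ray_plane(name,u,v,z):
    c=camera_model(name);k=c.get("k1",0)
    K=np.array([[c["fx"],0,c["cx"]],[0,c["fy"],c["cy"]],[0,0,1.]])
    p=cv2.undistortPoints(np.array([[[u,v]]],float),K,np.array([k,0,0,0.]))[0,0]
    T=np.array(c["world_to_cam"]);R=T[:3,:3];o=-R.T@T[:3,3];d=R.T@np.array([p[0],p[1],1.])
    return o+d*(z-o[2])/d[2]
def depth_pts(name,D):
    c=camera_model(name);h,w=D.shape
    K=np.array([[c["fx"],0,c["cx"]],[0,c["fy"],c["cy"]],[0,0,1.]])
    vv,uu=np.mgrid[:h,:w]
    p=cv2.undistortPoints(np.stack([uu,vv],-1).reshape(-1,1,2).astype(float),K,np.array([c.get("k1",0),0,0,0.])).reshape(h,w,2)
    T=np.array(c["world_to_cam"]);R=T[:3,:3];o=-R.T@T[:3,3]
    P=np.dstack([p[...,0]*D,p[...,1]*D,D])
    return P@R+o
E
python3 - <<'E'
from h import *
a,d=snapshot("scene");b,e=snapshot("top")
np.savez('s0.npz',a=a,d=d,b=b,e=e)
cv2.imwrite('pics/scene0.png',a);cv2.imwrite('pics/top0.png',b)
for n in("scene","top"):
    c=camera_model(n);T=np.array(c["world_to_cam"]);print(n,c["fx"],c["k1"],-T[:3,:3].T@T[:3,3]);print(T[:3,:3].round(2))
print(get_obs())
E
```

```text
scene 468.34260836039294 -0.1491404135384403 [1.5801256  0.26832393 1.35487347]
[[-0.23  0.97 -0.02]
 [ 0.76  0.17 -0.62]
 [-0.6  -0.16 -0.78]]
top 421.2437682322138 0.03871550918499785 [0.31881762 0.00652376 1.21920881]
[[ 0.06 -1.    0.01]
 [-0.98 -0.06 -0.21]
 [ 0.21  0.01 -0.98]]
{'clock': 0.1, 'joint_pos': array([ 8.66943901e+01,  2.05879137e+01,  6.38421099e-01, -1.48993510e-02,
       -7.01368044e+01, -1.65076201e+01]), 'qvel': array([ 0.03699464,  0.00535041,  0.12072569,  0.01574572, -0.01447081,
       -0.0868434 ]), 'tau': array([-2.34316649e-03, -5.84161341e+01,  2.93753046e+01,  7.01562747e+00,
        1.01677689e-02, -5.25513099e-05]), 'tool_pos': array([0.22868726, 0.63464187, 0.24471414]), 'orientation': array([ 1.79913280e+02, -1.10928266e-02, -1.98182946e+01]), 'force': array([ 0.98999095, -0.12873782, -0.15032901]), 'moment': array([ 0.01523347, -0.00960773, -0.02444073]), 'gripper_force': 0.0, 'opening': 0.08734980643405559}
```

View pics/top0.png

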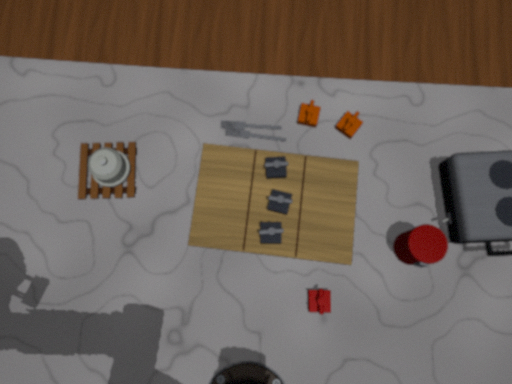

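View pics/scene0.png

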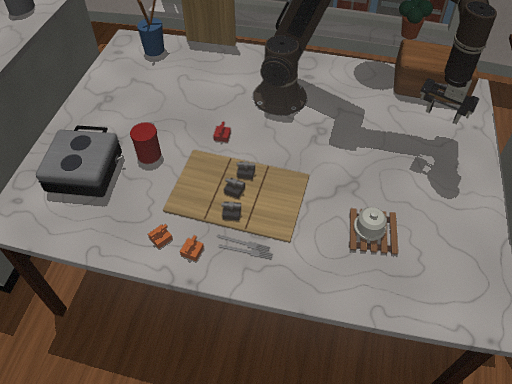

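The top view shows three dark nuts on the board at (276,167), (280,201) and (270,232). The orange ones at (309,114) and (349,124) and the red one at (319,300) are off the board and the wrong colour, so they aren't meant. I'll measure the dark nuts and confirm them in a crop.

Run:
```python
from h import *
s=np.load('s0.npz');a,d,b,e=[s[k] for k in 'adbe']
crop=cv2.resize(b[135:275,180:370],None,fx=4,fy=4,interpolation=cv2.INTER_CUBIC);cv2.imwrite('pics/crop1.png',crop)
P=depth_pts("top",e)
hsv=cv2.cvtColor(b,cv2.COLOR_BGR2HSV)
# board: wood colour
m=((hsv[...,0]>10)&(hsv[...,0]<28)&(hsv[...,1]>70)&(hsv[...,2]>70)).astype(np.uint8);m[:120]=0
m[:,:185]=0
m=cv2.morphologyEx(m,cv2.MORPH_CLOSE,np.ones((25,25)))
cs=max(cv2.findContours(m,0,2)[0],key=cv2.contourArea)
q=cv2.boxPoints(cv2.minAreaRect(cs));w=np.array([ray_plane("top",*p,0.012) for p in q]);print("board",q.round(1).tolist(),w.round(4).tolist(),w.mean(0))
zb=P[cs[:,0,1].min()+10:,:,2]
print("board z",np.median(P[200:220,215:240,2]),"table z",np.median(P[270:300,240:290,2]))
for (u,v) in [(276,167),(280,201),(270,232)]:
    W=P[v-14:v+15,u-14:u+15].reshape(-1,3)
    hb=W[W[:,2]>0.053]; nt=W[(W[:,2]>0.030)&(W[:,2]<0.046)]
    for n,S in(("bar",hb),("nut",nt)):
        if len(S)<4: print(n,len(S));continue
        r=cv2.minAreaRect((S[:,:2]*1000).astype(np.float32))
        C=np.cov(S[:,:2].T);l,V=np.linalg.eigh(C);ax=V[:,1]
        print(n,len(S),"z",np.median(S[:,2]).round(4),"mean",S[:,:2].mean(0).round(4),"rect",np.round(r[0],1),np.round(r[1],1),round(r[2],1),"axdeg from y",np.degrees(np.arctan2(-ax[0]*np.sign(ax[1]),abs(ax[1]))).round(1))
```

```text
board [[187.8000030517578, 252.39999389648438], [198.1999969482422, 108.4000015258789], [361.20001220703125, 120.19999694824219], [350.79998779296875, 264.20001220703125]] [[0.4015, 0.1942, 0.012], [0.8397, 0.2046, 0.012], [0.834, -0.2932, 0.012], [0.3983, -0.2688, 0.012]] [ 0.61839759 -0.0407867   0.012     ]
board z 0.012972683539968055 table z 0.00098985201331947
bar 126 z 0.0668 mean [ 0.6516 -0.0393] rect [501.9  -3.5] [ 64.3 361.1] 76.8 axdeg from y 80.8
nut 306 z 0.0404 mean [ 0.6591 -0.0408] rect [663.1 -40.9] [61.1 59.4] 7.2 axdeg from y -73.4
bar 129 z 0.0671 mean [ 0.5532 -0.0559] rect [452.3 -13. ] [ 65.1 261.9] 67.7 axdeg from y 73.4
nut 321 z 0.0408 mean [ 0.5581 -0.0568] rect [561.3 -57.4] [59.7 61.3] 79.0 axdeg from y 84.1
bar 126 z 0.067 mean [ 0.47   -0.0359] rect [471.5 -36.6] [19.6 66.4] 4.3 axdeg from y 8.2
nut 349 z 0.0405 mean [ 0.4687 -0.0379] rect [470.2 -37.7] [59.9 56.6] 3.1 axdeg from y -85.2
```

View pics/crop1.png

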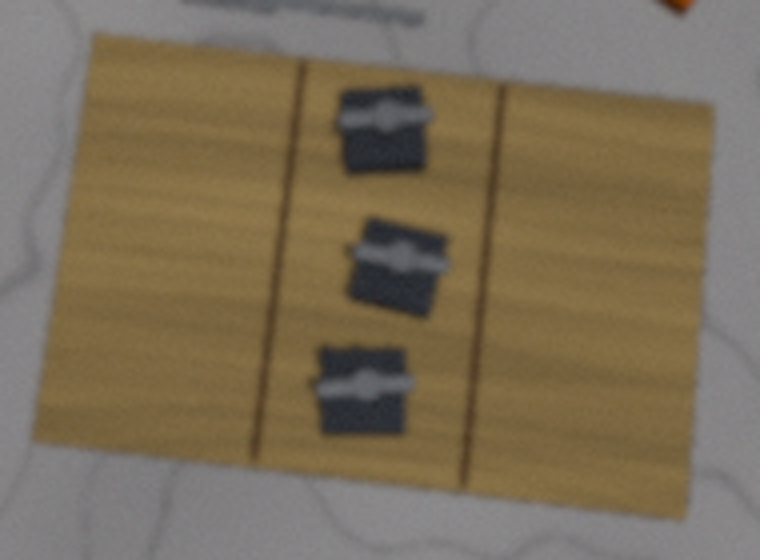

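Confirmed: the three dark nuts in the middle field are the ones meant. I'll refine the bar, nut and board poses.

```bash
cat >> h.py <<'E'
def nuts(img,D,seeds,name="top"):
    P=depth_pts(name,D);out=[]
    for x,y in seeds:
        near=(np.hypot(P[...,0]-x,P[...,1]-y)<0.06)&(D>0)
        for n,lo,hi in(("bar",.055,.08),("nut",.032,.047)):
            S=P[near&(P[...,2]>lo)&(P[...,2]<hi)]
            if len(S)<5: print(n,len(S));continue
            r=cv2.minAreaRect((S[:,:2]*1000).astype(np.float32))
            C=np.cov(S[:,:2].T);l,V=np.linalg.eigh(C);ax=V[:,1]
            print(n,len(S),"z",np.median(S[:,2]).round(4),"rect",np.round(r[0],1),np.round(r[1],1),round(r[2],1),"| axis deg from +y ccw",np.degrees(np.arctan2(-ax[0]*np.sign(ax[1]),abs(ax[1]))).round(1))
E
python3 - <<'E'
from h import *
s=np.load('s0.npz');a,d,b,e=[s[k] for k in 'adbe']
S=[(.663,-.041),(.561,-.057),(.470,-.038)]
nuts(b,e,S);print("scene");nuts(a,d,S,"scene")
for n,p in dict(FL=(93,35),FR=(715,103),NL=(35,440),NR=(687,518),g1f=(303,62),g1n=(257,458),g2f=(503,88),g2n=(465,486)).items():
    print(n,ray_plane("top",p[0]/4+180-.4,p[1]/4+135-.4,.012)[:2].round(4))
E
```

```text
bar 121 z 0.0666 rect [663.2 -41.3] [19.  66.6] 15.3 | axis deg from +y ccw 8.0
nut 303 z 0.0404 rect [663.1 -40.9] [61.1 59.4] 7.2 | axis deg from +y ccw -75.0
bar 124 z 0.0671 rect [561.5 -58. ] [19.2 65. ] 0.7 | axis deg from +y ccw -6.2
nut 319 z 0.0408 rect [547.5 -54.7] [59.7 89.6] 79.0 | axis deg from +y ccw 87.2
bar 126 z 0.067 rect [471.5 -36.6] [19.6 66.4] 4.3 | axis deg from +y ccw 8.2
nut 349 z 0.0405 rect [470.2 -37.7] [59.9 56.6] 3.1 | axis deg from +y ccw -85.2
scene
bar 93 z 0.067 rect [663.6 -42.3] [20.1 68.7] 8.0 | axis deg from +y ccw 5.8
nut 169 z 0.0412 rect [666.  -42.3] [66.3 60.4] 7.9 | axis deg from +y ccw 19.5
bar 79 z 0.0688 rect [564.  -56.6] [66.6 21.9] 74.6 | axis deg from +y ccw -6.9
nut 171 z 0.0418 rect [550.9 -54.9] [60.8 93.8] 77.3 | axis deg from +y ccw 66.6
bar 75 z 0.0664 rect [469.7 -38.5] [22.6 66.8] 11.0 | axis deg from +y ccw 12.5
nut 134 z 0.0419 rect [476.3 -37.9] [54.3 60.4] 2.6 | axis deg from +y ccw 10.8
FL [0.7288 0.1808]
FR [ 0.7061 -0.2865]
NL [0.4236 0.1948]
NR [ 0.3987 -0.2704]
g1f [0.7181 0.022 ]
g1n [0.4209 0.0359]
g2f [ 0.7076 -0.1285]
g2n [ 0.4108 -0.1129]
```

Emit:
{"name": "play_rows", "arguments": {"deltas": [[0.0189,-0.0525,0,0,0,-0.0214],[0.0189,-0.0525,0,0,0,-0.0214],[0.0189,-0.0525,0,0,0,-0.0214],[0.0189,-0.0525,0,0,0,-0.0214],[0.0189,-0.0525,0,0,0,-0.0214],[0.0189,-0.0525,0,0,0,-0.0214],[0.0189,-0.0525,0,0,0,-0.0214],[0.0189,-0.0525,0,0,0,-0.0214],[0.0189,-0.0525,0,0,0,-0.0214],[0.0189,-0.0525,0,0,0,-0.0214]], "gripper": 0.14}}

```text
clock: 1.1
tool_pos: [0.38, 0.2132, 0.2456]
orientation: [-180.0, 0.0, -58.5]
force: [0.9, 0.3, 1.0]
opening: 0.0499
gripper_force: 0.0
```

Emit:
{"name": "play_rows", "arguments": {"deltas": [[0.0189,-0.0525,-0.025,0,0,-0.0214],[0.0189,-0.0525,-0.025,0,0,-0.0214],[0.0189,-0.0525,-0.025,0,0,-0.0214],[0.0189,-0.0525,-0.025,0,0,-0.0214],[0.0189,-0.0525,-0.025,0,0,-0.0214],[0.0189,-0.0525,-0.025,0,0,-0.0214],[0,0,0,0,0,0],[0,0,0,0,0,0]]}}

```text
clock: 1.9
tool_pos: [0.4702, -0.0384, 0.1246]
orientation: [179.9, -0.0, -81.6]
force: [-0.5, -0.6, -0.5]
opening: 0.0501
gripper_force: 0.0
```

Emit:
{"name": "play_rows", "arguments": {"deltas": [[0.0003,0.0003,-0.0245,0,0,0],[0.0003,0.0003,-0.0245,0,0,0],[0.0003,0.0003,-0.0245,0,0,0],[0,0,0,0,0,0]]}}

```text
clock: 2.3
tool_pos: [0.4701, -0.0354, 0.0655]
orientation: [179.8, -0.0, -81.3]
force: [0.4, -0.4, 0.2]
opening: 0.0499
gripper_force: 0.0
```

Run:
```python
from h import *
o=get_obs();print(o['tool_pos'],o['force'],o['moment'],o['joint_pos'])
```

```text
[ 0.47009291 -0.03536347  0.06549187] [ 0.36560819 -0.43517821  0.20112446] [0.00747779 0.02449655 0.0336081 ] [ 1.96874171e+01  1.33706364e+01 -3.74735897e+01 -3.39435701e-02
 -3.93254122e+01 -1.09939627e+01]
```

Emit:
{"name": "play_rows", "arguments": {"deltas": [[0,0,0,0,0,0],[0,0,0,0,0,0],[0,0,0,0,0,0],[0,0,0,0,0,0],[0,0,0,0,0,0],[0,0,0,0,0,0]], "gripper": -1}}

```text
clock: 2.9
tool_pos: [0.4707, -0.0364, 0.0671]
orientation: [179.9, 0.0, -81.5]
force: [-5.1, 1.5, 7.1]
opening: 0.015
gripper_force: 30.0
```

Run:
```python
from h import *
o=get_obs();print(o['tool_pos'],o['force'],o['moment'],o['opening'],o['gripper_force'])
```

```text
[ 0.47071764 -0.03639203  0.06711808] [-5.12452513  1.48503583  7.13405076] [ 0.72074096  1.62876394 -0.04134051] 0.015023477981849609 30.002118945121765
```

Emit:
{"name": "play_rows", "arguments": {"deltas": [[0,0,0,0,0,0],[0,0,0,0,0,0],[0,0,0.006,0,0,0],[0,0,0,0,0,0]], "gripper": -0.4}}

```text
clock: 3.3
tool_pos: [0.472, -0.0362, 0.0722]
orientation: [-179.9, 0.0, -81.4]
force: [-0.3, -0.2, -0.3]
opening: 0.0257
gripper_force: 0.0
```

Emit:
{"name": "play_rows", "arguments": {"deltas": [[0,0,0,0,0,0],[0,0,0,0,0,0],[0,0,0,0,0,0],[0,0,0,0,0,0]], "gripper": -1}}

```text
clock: 3.7
tool_pos: [0.4707, -0.0365, 0.0718]
orientation: [179.9, -0.0, -81.4]
force: [-4.4, 0.4, 8.4]
opening: 0.012
gripper_force: 41.8
```

Run:
```python
from h import *
o=get_obs();print(o['tool_pos'],o['force'],o['moment'],o['opening'],o['gripper_force'])
```

```text
[ 0.47072258 -0.03651029  0.07179728] [-4.43202527  0.41496888  8.35962956] [ 0.24645208  1.55232441 -0.01118842] 0.012007116828953194 41.77756905555725
```

Emit:
{"name": "play_rows", "arguments": {"deltas": [[0,0,0,0,0,0],[0,0,0,0,0,0]]}}

```text
clock: 3.9
tool_pos: [0.4708, -0.0365, 0.0718]
orientation: [179.9, -0.0, -81.4]
force: [-4.3, -0.1, 8.0]
opening: 0.0117
gripper_force: 41.8
```

Run:
```python
from h import *
o=get_obs();print(o['tool_pos'],o['force'],o['moment'],o['opening'],o['gripper_force'])
```

```text
[ 0.47075523 -0.0365194   0.07181276] [-4.2654945  -0.11807994  8.0029639 ] [0.23274254 1.50372871 0.00173316] 0.01174862137363845 41.76720142364502
```

Emit:
{"name": "play_rows", "arguments": {"deltas": [[0.0007,0,0.001,0,0,0.022],[0.0007,0,0.001,0,0,0.022],[0,0,0,0,0,0.022],[0,0,0,0,0,0.022],[0,0,0,0,0,0.022]]}}

```text
clock: 4.4
tool_pos: [0.4713, -0.0365, 0.0721]
orientation: [179.9, 0.1, -61.5]
force: [-0.1, 0.3, -7.2]
opening: 0.0115
gripper_force: 39.7
```

Run:
```python
from h import *
o=get_obs();print(o['tool_pos'],o['orientation'],o['force'],o['moment'],o['opening'],o['gripper_force'])
a,d=snapshot("scene");cv2.imwrite('pics/t1.png',cv2.resize(a[130:260,160:320],None,fx=5,fy=4.5,interpolation=cv2.INTER_CUBIC)[:600])
o=get_obs();print(o['moment'],o['orientation'])
```

```text
[ 0.47127931 -0.03653187  0.07206875] [ 1.79861293e+02  5.40501470e-02 -6.15235639e+01] [-0.08031733  0.28997201 -7.22016588] [-0.09388838 -0.12327993  0.07765637] 0.011460023105031955 39.67096343636513
[ 0.12616575 -0.08044382 -0.0468234 ] [ 1.79865184e+02  5.23055335e-02 -6.12901910e+01]
```

View pics/t1.png

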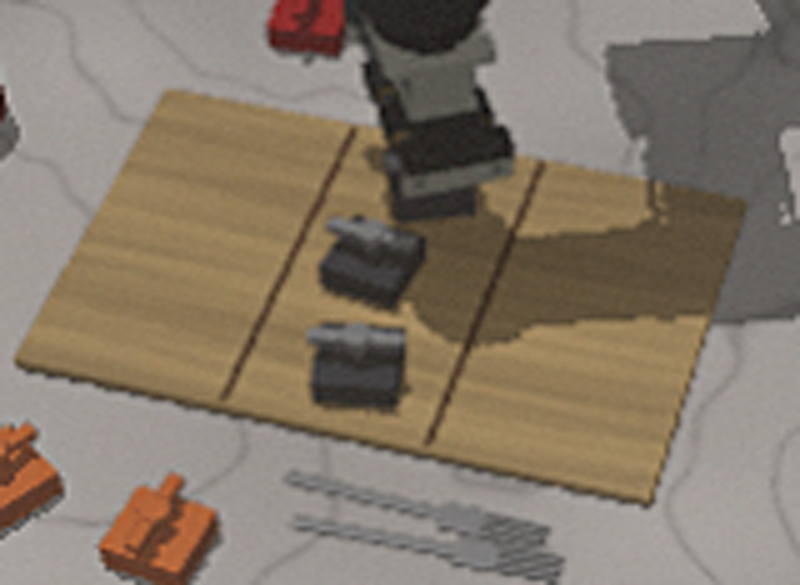

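```bash
cat >> h.py <<'E'
def face(x,y,rot=None):
    a,D=snapshot("scene");P=depth_pts("scene",D)
    m=(np.hypot(P[...,0]-x,P[...,1]-y)<0.05)&(D>0)&(P[...,2]>.019)&(P[...,2]<.036)&(P[...,0]>x+.01)
    S=P[m][:,:2].astype(np.float32)
    L=cv2.fitLine(S,cv2.DIST_HUBER,0,.5,.01).ravel()
    ang=np.degrees(np.arctan2(-L[0],L[1]));ang=(ang+90)%180-90
    print("face n",len(S),"angle from y ccw",ang.round(1),"pt",S.mean(0).round(4))
E
python3 - <<'E'
from h import *
face(.471,-.037)
import h
s=np.load('s0.npz');h.snapshot=lambda n:(s['a'],s['d'])
face(.471,-.037);face(.561,-.057);face(.663,-.041)
E
```

```text
face n 57 angle from y ccw 20.9 pt [ 0.4988 -0.0301]
face n 62 angle from y ccw 6.4 pt [ 0.5    -0.0365]
face n 57 angle from y ccw -9.6 pt [ 0.5897 -0.0565]
face n 49 angle from y ccw 11.1 pt [ 0.693  -0.0364]
```

Emit:
{"name": "play_rows", "arguments": {"deltas": [[0,0,-0.002,0,0,0],[0,0,0,0,0,0],[0,0,0,0,0,0]]}}

```text
clock: 4.8
tool_pos: [0.4714, -0.0365, 0.0718]
orientation: [179.9, 0.0, -61.8]
force: [-6.4, 2.2, 7.3]
opening: 0.012
gripper_force: 41.6
```

Emit:
{"name": "play_rows", "arguments": {"deltas": [[0,0,0,0,0,-0.04],[0,0,0,0,0,-0.04],[0,0,0,0,0,-0.04],[0,0,0,0,0,-0.04],[0,0,0,0,0,-0.04],[0,0,0,0,0,0]]}}

```text
clock: 5.4
tool_pos: [0.4731, -0.0361, 0.0719]
orientation: [-179.9, 0.0, -97.8]
force: [0.3, 0.1, -0.9]
opening: 0.0118
gripper_force: 40.6
```

Run:
```python
from h import *
o=get_obs();print(o['tool_pos'],o['orientation'],o['force'],o['moment'],o['joint_pos'])
face(.471,-.037)
```

```text
[ 0.47311799 -0.03614971  0.07185267] [-1.79941751e+02  1.47958233e-02 -9.78306663e+01] [ 0.34573304  0.05643442 -0.9403993 ] [ 0.0726075  -0.10730825  0.06867036] [ 1.94840048e+01  1.29251824e+01 -3.69157071e+01  2.10875862e-02
 -4.01005685e+01 -2.73308020e+01]
face n 61 angle from y ccw -7.1 pt [ 0.5002 -0.0368]
```

Emit:
{"name": "play_rows", "arguments": {"deltas": [[0,0,-0.001,0,0,0.02],[0,0,0,0,0,0.03],[0,0,0,0,0,0.03],[0,0,0,0,0,0.03],[0,0,0,0,0,0.03],[0,0,0,0,0,0]]}}

```text
clock: 6.05
tool_pos: [0.4731, -0.0361, 0.0718]
orientation: [-179.9, -0.0, -72.1]
force: [-3.9, 1.9, 10.2]
opening: 0.0117
gripper_force: 41.8
```

Run:
```python
from h import *
o=get_obs();print(o['tool_pos'],o['orientation'],o['force'],o['moment'])
face(.471,-.037)
```

```text
[ 0.47311238 -0.03613776  0.07178967] [-1.79926884e+02 -1.59918760e-02 -7.20618355e+01] [-3.87080567  1.88915138 10.16458639] [ 0.5473383   1.22205525 -0.04427784]
face n 53 angle from y ccw -8.3 pt [ 0.5007 -0.0393]
```

Emit:
{"name": "play_rows", "arguments": {"deltas": [[0,0,0,0,0,0.04],[0,0,0,0,0,0.042],[0,0,0,0,0,0.042],[0,0,0,0,0,0.042],[0,0,0,0,0,0.042],[0,0,0,0,0,0.042],[0,0,0,0,0,0.042],[0,0,0,0,0,0.042],[0,0,0,0,0,0.042],[0,0,0,0,0,0]]}}

```text
clock: 7.1
tool_pos: [0.4736, -0.0361, 0.0718]
orientation: [-180.0, -0.1, -4.3]
force: [-1.6, 0.3, 7.1]
opening: 0.0115
gripper_force: 41.4
```

Run:
```python
from h import *
o=get_obs();print(o['tool_pos'],o['orientation'],o['force'],o['moment'])
face(.471,-.037)
```

```text
[ 0.47361319 -0.03611757  0.07180433] [-1.79979881e+02 -1.23051730e-01 -4.29713706e+00] [-1.61341348  0.31026941  7.1162043 ] [ 0.06226548  0.45774183 -0.03932953]
face n 55 angle from y ccw 1.5 pt [ 0.5016 -0.0363]
```

Emit:
{"name": "play_rows", "arguments": {"deltas": [[0,0,0,0,0,0.02],[0,0,0,0,0,0.02],[0,0.01,0,0,0,0],[0.001,0.0205,0,0,0,0],[0.002,0.03,0,0,0,0],[0.002,0.035,0,0,0,0],[0.002,0.035,0,0,0,0],[0.001,0.03,0,0,0,0],[0.001,0.016,0,0,0,0],[0,0.0075,0,0,0,0]]}}

```text
clock: 8.15
tool_pos: [0.48, 0.1102, 0.0719]
orientation: [179.8, 0.0, 2.7]
force: [1.3, -13.3, 12.8]
opening: 0.0118
gripper_force: 42.2
```

Emit:
{"name": "play_rows", "arguments": {"deltas": [[0,0,0,0,0,0]]}}

```text
clock: 8.25
tool_pos: [0.4801, 0.1107, 0.0718]
orientation: [179.9, -0.0, 2.7]
force: [-2.7, -3.3, 11.4]
opening: 0.0118
gripper_force: 41.9
```

Run:
```python
from h import *
o=get_obs();print(o['tool_pos'],o['orientation'],o['force'],o['moment'],o['joint_pos'])
face(.479,.111)
```

```text
[0.48009899 0.11074273 0.07179151] [ 1.79919533e+02 -2.38285355e-02  2.70281476e+00] [-2.72316551 -3.27630405 11.39542279] [-1.45862022  0.91359131 -0.03278792] [ 35.962197    14.46997265 -34.69416111   0.12282582 -40.86013657
  56.64768974]
face n 67 angle from y ccw 12.6 pt [0.5086 0.1122]
```

Emit:
{"name": "play_rows", "arguments": {"deltas": [[0,0,0,0,0,0],[0,0,0,0,0,0],[0,0,0,0,0,0],[0,0,0.035,0,0,0],[0,0,0.035,0,0,-0.04],[0.009,-0.019,0,0,0,-0.046],[0.009,-0.019,0,0,0,-0.046],[0.009,-0.019,0,0,0,-0.046],[0.009,-0.019,0,0,0,-0.046],[0.009,-0.019,0,0,0,-0.046]], "gripper": 0}}

```text
clock: 9.3
tool_pos: [0.5159, 0.0343, 0.1266]
orientation: [180.0, 0.0, -46.4]
force: [0.3, -0.5, 0.6]
opening: 0.0436
gripper_force: 0.0
```

Emit:
{"name": "play_rows", "arguments": {"deltas": [[0.009,-0.019,0,0,0,-0.046],[0.009,-0.019,0,0,0,-0.046],[0.009,-0.019,0,0,0,-0.046],[0.009,-0.019,0,0,0,-0.046],[0.011,-0.0195,0,0,0,-0.046],[0.011,-0.0195,0,0,0,-0.046],[0,0,0,0,0,0]]}}

```text
clock: 10.0
tool_pos: [0.5627, -0.0585, 0.1263]
orientation: [180.0, -0.0, -96.1]
force: [-0.4, 0.1, 0.5]
opening: 0.0441
gripper_force: 0.0
```

Run:
```python
from h import *
o=get_obs();print(o['tool_pos'],o['orientation'])
b,e=snapshot("top");nuts(b,e,[(.48,.111)]);face(.48,.111)
cv2.imwrite('pics/c2.png',cv2.resize(b[135:275,180:370],None,fx=4,fy=4,interpolation=cv2.INTER_CUBIC))
```

```text
[ 0.56268073 -0.05847399  0.12627524] [ 1.79969825e+02 -2.66449161e-02 -9.60695704e+01]
bar 0
nut 80 z 0.0411 rect [482.7  92.1] [58.2 11.2] 11.8 | axis deg from +y ccw -78.1
face n 59 angle from y ccw 9.4 pt [0.51   0.1137]
```

View pics/c2.png

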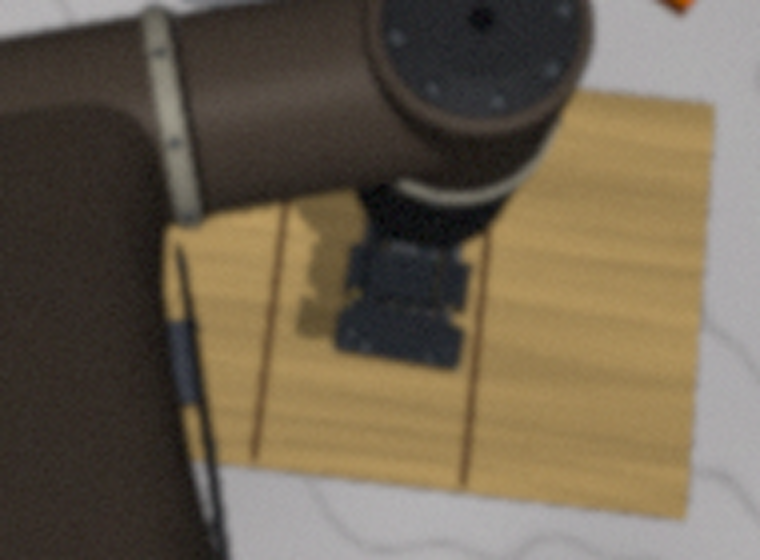

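The picture shows the arm hiding most of the board, with nut C's edge at crop (185,360) in the left field. I'll verify it at the end. Next is nut B.

Emit:
{"name": "play_rows", "arguments": {"deltas": [[0,0.0008,-0.0227,0,0,0],[0,0,-0.0227,0,0,0],[0,0,-0.0227,0,0,0],[0,0,0,0,0,0]]}}

```text
clock: 10.5
tool_pos: [0.5601, -0.056, 0.0701]
orientation: [179.8, -0.1, -95.7]
force: [-0.3, 0.0, -0.4]
opening: 0.0441
gripper_force: 0.0
```

Emit:
{"name": "play_rows", "arguments": {"deltas": [[0,0,0,0,0,0],[0,0,0,0,0,0],[0,0,0,0,0,0],[0,0,0,0,0,0],[0,0,0,0,0,0]], "gripper": -1}}

```text
clock: 11.0
tool_pos: [0.5619, -0.0564, 0.0728]
orientation: [180.0, 0.0, -95.8]
force: [-0.4, 3.2, 4.7]
opening: 0.0117
gripper_force: 30.0
```

Run:
```python
from h import *
face(.562,-.058)
```

```text
face n 58 angle from y ccw -6.5 pt [ 0.5897 -0.0565]
```

Emit:
{"name": "play_rows", "arguments": {"deltas": [[0,0,0,0,0,0.02],[0,0,0,0,0,0.03],[0,0,0,0,0,0.03],[0,0,0,0,0,0.03],[0,0,0,0,0,0.03],[0,0,0,0,0,0]]}}

```text
clock: 11.65
tool_pos: [0.5626, -0.0565, 0.0728]
orientation: [-179.9, -0.0, -70.6]
force: [-0.3, 0.4, 4.2]
opening: 0.0117
gripper_force: 30.0
```

Run:
```python
from h import *
o=get_obs();print(o['tool_pos'],o['orientation'],o['force'],o['moment'])
face(.562,-.058)
```

```text
[ 0.56260019 -0.05646408  0.07277979] [-1.79946082e+02 -1.90301123e-02 -7.05576189e+01] [-0.34521009  0.39456817  4.19108772] [ 0.10928999  0.16200449 -0.04743607]
face n 60 angle from y ccw 4.3 pt [ 0.5908 -0.0536]
```

Emit:
{"name": "play_rows", "arguments": {"deltas": [[0,0,-0.0005,0,0,-0.03],[0,0,0,0,0,-0.045],[0,0,0,0,0,-0.045],[0,0,0,0,0,-0.045],[0,0,0,0,0,-0.045],[0,0,0,0,0,-0.045],[0,0,0,0,0,0]]}}

```text
clock: 12.4
tool_pos: [0.5631, -0.0565, 0.0728]
orientation: [-179.9, 0.0, -117.0]
force: [0.9, -0.3, 6.7]
opening: 0.0116
gripper_force: 30.0
```

Run:
```python
from h import *
o=get_obs();print(o['tool_pos'],o['orientation'],o['force'],o['moment'])
face(.562,-.058)
```

```text
[ 0.56312665 -0.05650808  0.07276663] [-1.79894742e+02  4.57678946e-02 -1.16982237e+02] [ 0.90531909 -0.32426824  6.743931  ] [-0.09690107  0.0026242  -0.01227015]
face n 51 angle from y ccw 5.7 pt [ 0.5911 -0.0532]
```

Emit:
{"name": "play_rows", "arguments": {"deltas": [[0,0,0,0,0,-0.041],[0,0,0,0,0,-0.041],[0,0,0,0,0,-0.041],[0,0,0,0,0,-0.041],[0,0,0,0,0,-0.041],[0,0,0,0,0,-0.041],[0,0,0,0,0,-0.041],[0,0,0,0,0,-0.041],[0,0,0,0,0,-0.041],[0,0,0,0,0,0]]}}

```text
clock: 13.45
tool_pos: [0.5632, -0.0565, 0.0727]
orientation: [-180.0, 0.1, 176.6]
force: [-0.2, -1.0, 4.1]
opening: 0.0117
gripper_force: 30.0
```

Run:
```python
from h import *
o=get_obs();print(o['tool_pos'],o['orientation'],o['force'],o['moment'],o['joint_pos'])
face(.562,-.058)
```

```text
[ 0.56324987 -0.0565492   0.07273899] [-1.79993542e+02  1.22901556e-01  1.76643768e+02] [-0.18322712 -0.96263873  4.07492056] [-0.42215202 -0.2802147   0.00189825] [ 1.41008521e+01  2.02059472e+01 -2.54844739e+01  6.17277150e-02
 -4.41942920e+01 -1.07501306e+02]
face n 62 angle from y ccw -2.4 pt [ 0.5912 -0.057 ]
```

Emit:
{"name": "play_rows", "arguments": {"deltas": [[0,0,0,0,0,-0.02],[0,-0.005,0,0,0,0],[0,-0.01,0,0,0,0],[-0.001,-0.02,0,0,0,0],[-0.002,-0.03,0,0,0,0],[-0.002,-0.035,0,0,0,0],[-0.002,-0.035,0,0,0,0],[-0.001,-0.025,0,0,0,0],[0,-0.015,0,0,0,0],[0,0,0,0,0,0]]}}

```text
clock: 14.5
tool_pos: [0.557, -0.1979, 0.0728]
orientation: [-180.0, 0.2, 173.2]
force: [1.8, -5.2, 4.2]
opening: 0.012
gripper_force: 30.0
```

Run:
```python
from h import *
o=get_obs();print(o['tool_pos'],o['orientation'],o['force'])
face(.557,-.196)
```

```text
[ 0.55698267 -0.19792996  0.07278564] [-1.79971873e+02  1.52548179e-01  1.73224962e+02] [ 1.77627576 -5.20770654  4.21448446]
face n 55 angle from y ccw -9.0 pt [ 0.5834 -0.1937]
```

Emit:
{"name": "play_rows", "arguments": {"deltas": [[0,0,0,0,0,0],[0,0,0,0,0,0],[0,0,0,0,0,0],[0,0,0.035,0,0,0],[0,0,0.035,0,0,0.0444],[0.0111,0.0163,0,0,0,0.0444],[0.0111,0.0163,0,0,0,0.0444],[0.0111,0.0163,0,0,0,0.0444],[0.0111,0.0163,0,0,0,0.0444],[0.0111,0.0163,0,0,0,0.0444]], "gripper": 0}}

```text
clock: 15.55
tool_pos: [0.5999, -0.1303, 0.1274]
orientation: [179.9, -0.0, -138.3]
force: [0.5, -1.5, 0.1]
opening: 0.0437
gripper_force: 0.0
```

Emit:
{"name": "play_rows", "arguments": {"deltas": [[0.0111,0.0163,0,0,0,0.0444],[0.0111,0.0163,0,0,0,0.0444],[0.0111,0.0163,0,0,0,0.0444],[0.0111,0.0163,0,0,0,0.0444],[0.0111,0.0163,0,0,0,0.0444],[0.0111,0.0163,0,0,0,0.0444],[0.0111,0.0163,0,0,0,0.0444],[0,0,0,0,0,0]]}}

```text
clock: 16.35
tool_pos: [0.6628, -0.0383, 0.1272]
orientation: [180.0, 0.0, -82.4]
force: [-0.6, -1.2, 0.1]
opening: 0.0436
gripper_force: 0.0
```

Emit:
{"name": "play_rows", "arguments": {"deltas": [[0.0005,-0.004,-0.023,0,0,0],[0,0,-0.023,0,0,0],[0,0,-0.023,0,0,0],[0,0,0,0,0,0]]}}

```text
clock: 16.75
tool_pos: [0.6601, -0.0436, 0.0696]
orientation: [179.7, 0.0, -82.9]
force: [-0.4, 0.2, -0.1]
opening: 0.0437
gripper_force: 0.0
```

Emit:
{"name": "play_rows", "arguments": {"deltas": [[0,0,0,0,0,0],[0,0,0,0,0,0],[0,0,0,0,0,0],[0,0,0,0,0,0],[0,0,0,0,0,0]], "gripper": -1}}

```text
clock: 17.25
tool_pos: [0.6639, -0.043, 0.0736]
orientation: [-179.8, -0.0, -82.7]
force: [3.3, -0.8, -2.3]
opening: 0.0116
gripper_force: 30.0
```

Run:
```python
from h import *
face(.663,-.041)
```

```text
face n 53 angle from y ccw 6.3 pt [ 0.6932 -0.0357]
```

Emit:
{"name": "play_rows", "arguments": {"deltas": [[0,0,-0.0005,0,0,0.02],[0,0,0,0,0,0.03],[0,0,0,0,0,0.03],[0,0,0,0,0,0.03],[0,0,0,0,0,0.03],[0,0,0,0,0,0]]}}

```text
clock: 17.9
tool_pos: [0.6648, -0.0427, 0.0735]
orientation: [-179.8, -0.1, -57.4]
force: [5.2, 1.2, 2.9]
opening: 0.0121
gripper_force: 30.0
```

Run:
```python
from h import *
o=get_obs();print(o['tool_pos'],o['orientation'],o['force'],o['moment'])
face(.663,-.041)
```

```text
[ 0.66475172 -0.04272359  0.07352692] [-1.79784060e+02 -1.09571420e-01 -5.73536893e+01] [5.18877663 1.17423375 2.91547653] [ 0.4279428  -1.91194886  0.01672552]
face n 53 angle from y ccw 7.6 pt [ 0.6922 -0.0409]
```

Emit:
{"name": "play_rows", "arguments": {"deltas": [[0,0,0,0,0,0.0455],[0,0,0,0,0,0.0455],[0,0,0,0,0,0.0455],[0,0,0,0,0,0.0455],[0,0,0,0,0,0.0455],[0,0,0,0,0,0.0455],[0,0,0,0,0,0.0455],[0,0,0,0,0,0.0455],[0,0,0,0,0,0.0455],[0,0,0,0,0,0]]}}

```text
clock: 18.95
tool_pos: [0.6633, -0.0425, 0.0734]
orientation: [180.0, -0.1, 16.4]
force: [0.3, 3.1, 6.7]
opening: 0.0116
gripper_force: 30.0
```

Run:
```python
from h import *
o=get_obs();print(o['tool_pos'],o['orientation'],o['force'],o['moment'],o['joint_pos'])
face(.663,-.041)
```

```text
[ 0.66333066 -0.04250795  0.07343727] [ 1.79999037e+02 -9.58114540e-02  1.63778142e+01] [0.29453145 3.13311023 6.66824127] [ 1.15685689 -0.1831906   0.10270704] [ 1.31022722e+01  2.78388927e+01 -1.22069583e+01 -5.90349901e-03
 -4.98584393e+01  9.32793433e+01]
face n 58 angle from y ccw 20.3 pt [ 0.6901 -0.0373]
```

Emit:
{"name": "play_rows", "arguments": {"deltas": [[0,0,0,0,0,0.01],[0,0.005,0,0,0,0],[0,0.01,0,0,0,0],[0,0.02,0,0,0,0],[0,0.03,0,0,0,0],[0,0.035,0,0,0,0],[0,0.035,0,0,0,0],[0,0.029,0,0,0,0],[0,0.015,0,0,0,0],[0,0,0,0,0,0]]}}

```text
clock: 20.0
tool_pos: [0.6625, 0.1008, 0.0734]
orientation: [179.9, 0.0, 18.0]
force: [-2.1, 1.6, 10.1]
opening: 0.0118
gripper_force: 30.0
```

Emit:
{"name": "play_rows", "arguments": {"deltas": [[0,0,0,0,0,0],[0,0,0,0,0,0],[0,0,0,0,0,0],[0,0,0.04,0,0,0],[0,0,0.05,0,0,0],[0,0,0.05,0,0,0],[-0.02,0.04,0.04,0,0,0],[-0.03,0.05,0.02,0,0,0],[-0.03,0.05,0,0,0,0],[-0.03,0.05,0,0,0,0]], "gripper": 0}}

```text
clock: 21.0
tool_pos: [0.5738, 0.253, 0.2329]
orientation: [-180.0, -0.0, 17.9]
force: [1.1, 1.5, 0.3]
opening: 0.0438
gripper_force: 0.0
```

Emit:
{"name": "play_rows", "arguments": {"deltas": [[-0.03,0.05,0,0,0,0],[-0.03,0.05,0,0,0,0],[-0.03,0.05,0,0,0,0],[-0.03,0.05,0,0,0,0],[-0.03,0.05,0,0,0,0],[-0.03,0.05,0,0,0,0],[-0.03,0.05,0,0,0,0],[-0.03,0.05,0,0,0,0],[0,0,0,0,0,0],[0,0,0,0,0,0]]}}

```text
clock: 22.0
tool_pos: [0.3817, 0.5725, 0.2312]
orientation: [179.9, 0.1, 18.1]
force: [-0.2, -0.4, -0.4]
opening: 0.0437
gripper_force: 0.0
```

Run:
```python
from h import *
o=get_obs();print(o['tool_pos'],o['orientation'])
b,e=snapshot("top");S=[(.48,.111),(.557,-.197),(.663,.1)];nuts(b,e,S)
for s in S: face(*s)
cv2.imwrite('pics/c3.png',cv2.resize(b[105:275,180:370],None,fx=3.5,fy=3.5,interpolation=cv2.INTER_CUBIC))
```

```text
[0.3817161  0.57252736 0.23117973] [1.7991480e+02 7.3331710e-02 1.8101572e+01]
bar 122 z 0.0667 rect [479.5 109.1] [64.8 19.1] 3.1 | axis deg from +y ccw -86.9
nut 339 z 0.0406 rect [479.9 110. ] [60.2 60.2] 9.1 | axis deg from +y ccw -2.8
bar 126 z 0.0665 rect [ 556.1 -197.3] [19.2 67.1] 87.5 | axis deg from +y ccw 82.6
nut 330 z 0.041 rect [ 556.1 -197.9] [59.8 61.4] 77.5 | axis deg from +y ccw -8.1
bar 110 z 0.0671 rect [659.4  99.3] [66.9 17.8] 11.1 | axis deg from +y ccw -71.8
nut 323 z 0.0408 rect [659.7  99.4] [61.6 59. ] 22.3 | axis deg from +y ccw 13.6
face n 58 angle from y ccw 7.8 pt [0.5096 0.1116]
face n 64 angle from y ccw -5.4 pt [ 0.5837 -0.1928]
face n 65 angle from y ccw 17.7 pt [0.6889 0.1068]
```

View pics/c3.png

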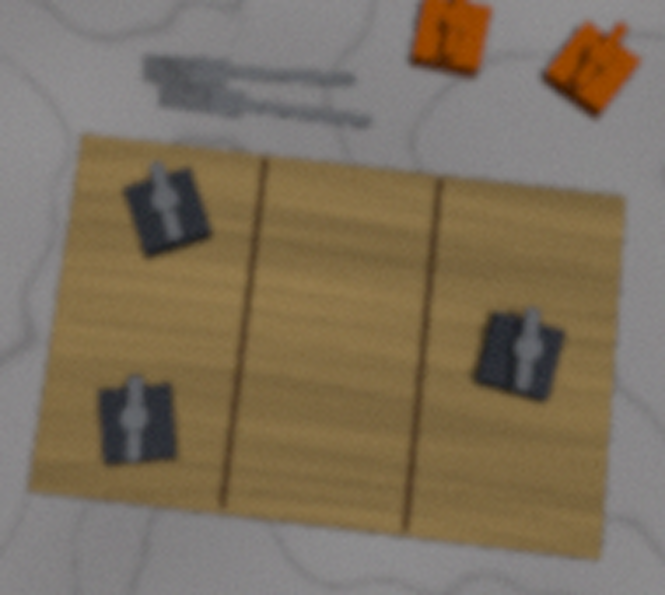

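All three screws are home: nut-to-bar angles are about 84°, 85° and 86° against the 86° stop, and each nut was dragged round at the end of its turn. The nuts lie flat, well inside their fields and on the board, and the forks and the other items haven't moved. I'm handing in.

```bash
python3 -c "
from plant import *
print(close_job())"
```

```text
the job is handed in; nothing more can be done
None
```

The job is handed in after about 22 s: two screws proved left-hand and one right-hand, all were turned in to their home stops as far as the images and the nuts dragging at the stop show (about 84–86° against 86°), and their nuts now lie flat in the left and right fields.

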